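# Pack hat-shaped end caps alternately in a clamping rack

## Task

Pack the two loose hat-shaped end caps into the rack beside the one that already stands there brim down against the end stop: the brim-up cap next to it in the middle and the other brim-down cap last, in one straight row, so that up and down alternate and their brims overlap. Then lift the red release bar, slide the blue stop along until the three caps are packed tight, and let the bar go so that it drops into its notch, leaving the caps standing. Leave the glass beaker, conical flask and dish alone.

Things in the scene. Friction and masses are not known exactly. Their poses are not given: they have to be found in the camera images.
- rack: fixed grey packing rack, base 116 (x) x 315 (y) x 12 mm; origin on the worktop, y along the row, z up. Caps stand on its floor at z = 12. Guide rails 7 mm high, 4 mm wide, inner faces at x = +-36. Fixed end stop (80 wide, 42 mm above the floor): inner face at y = +130; blue sliding stop at the -y end. Steel lugs at x = +-48, y = -53 to -89, 9 mm high
- middle_place (a point): point on the rack's floor, on its centre line at rack y = +49 mm: centre of the middle cap's underside when the row is packed tight (the cap in the rack is then at +98 mm; it starts at 94 to 97 mm). The middle cap needs at least 49 mm between its centre and that cap's; set down a few mm further off, it is pushed up by the sliding stop
- last_place (a point): the same for the last cap, at rack y = 0. The brims overlap, so a brim-down cap cannot be lowered with its centre nearer than 64 mm to the brim-up cap's centre; set down further off (about rack y = -33 mm), it is pushed under the brim by the sliding stop
- cap_in_rack: white hat-shaped plastic end cap: brim 64 mm diameter and 10 mm thick, crown 34 mm diameter, 52 mm high in all, about 0.15 kg. It is loose, stands brim down in the rack, touching or within 5 mm of the fixed end stop; origin at the centre of its underside, z up
- cap_brim_up: the same shape standing the other way up on the worktop, on its crown: crown (34 mm diameter) from 0 to 42 mm, brim (64 mm diameter) from 42 to 52 mm above its origin, the centre of its underside, z up. Can be pinched across the brim. A heating mantle 0.17 m high stands at x 0.65, y -0.1, its blue control box, 0.115 m high, before it (x 0.48 to 0.59, y -0.25 to -0.11), between the loose caps
- cap_brim_down: the same shape standing brim down on the worktop: brim (64 mm) from 0 to 10 mm, crown (34 mm) from 10 to 52 mm above its origin at the centre of its underside, z up. Can be pinched by the crown
- sliding_stop (a joint): slide of the blue stop along the rack's +y, in m. Front face (68 wide, 41 mm above the floor) at rack y = -104 mm + value. Starts free between 0.002 and 0.018; with the bar down it cannot pass 0.034. Notches that lock it at 0.046, 0.058 and 0.070. Reads 0.072 when pushed tight on the row; the bar then drops back into the notch at 0.070. Friction 1.5 N
- release_bar (a joint): lift of the red release bar, in m: 0 when down (at the start, or in a notch), clear of the lugs above 0.009, at most 0.016. A spring and its weight press it down with 4 to 7 N. Let go within 5 mm of a notch, it draws the stop into that notch
- bar_grip (a point): centre of the red crossbar; moves with the stop and the bar. Bar 108 mm long along the rack's x, 12 mm thick along the rack's y, 14 mm high; centre 92 mm above the worktop when down. Pinch its middle from above, fingers in front and behind; steel legs 48 mm to either side
- beaker: 250 ml glass beaker, 73 mm diameter, 94 mm high, bystander; origin at the centre of its underside
- conical: conical glass flask, 77 mm diameter, 113 mm high, bystander; origin at the centre of its underside
- dish: flat glass dish, 65 mm diameter, 15 mm high, bystander; origin at the centre of its underside
Not all that is in view belongs to the job. Leave any orange look-alike of the cap_brim_up alone.

How it is judged:
By the outcome, as a careful person would: the job done as asked, in the order asked, and still so for the second after the job is handed in, with the robot touching nothing.
It also fails if it takes over 72 s, if anything falls off the work surface, if the arm or the gripper's body presses on something with over 40 N, if the wrist force passes 120 N, or if a joint passes its speed limit or range.

## Robot

A 6-joint arm with a two-finger parallel gripper is mounted at the origin on a cart in front of the work surface, level with it; the furniture and walls round the work are solid. World frame = base frame: x ahead of the robot, y to its left, z up, the work surface at z = 0. Lengths are in m, angles in rad, forces in N, time in s.
With the tool pointing down it reaches from about 0.375 to 0.9 m from the base axis. Payload 3.1 kg.
Tool frame: the origin (TCP) lies at the very end of the fingers, on their centre line; the grasp point (between the pads) lies 19 mm behind it; z points along the fingers, y is the line along which they close (so a half turn about z gives the same grasp; the last joint's range is limited). The gripper opens to 85 mm and grips with 20 to 120 N. Pads are 22 mm wide; open, the fingers measure 114 mm over their backs; the gripper's body (76 mm by 85 mm) begins 54 mm behind the grasp point. The pads swing forward as they close: fully open they stand 13 mm farther back than shut.
Start: joints at [-1.452, 0.527, 1.433, -0, 1.181, -0.178], TCP at [0.183, -0.597, 0.192] pointing down, gripper open.
Joint ranges: [-3.08, 3.08], [-0.75, 2.2], [0.22, 2.44], [-1.43, 4.57], [0, 2.65], [-2.85, 2.85]. Speed limits (rad/s): [2.79, 2.79, 3.14, 3.14, 3.14, 3.14].

## Interface

Orientations are given as a unit quaternion [x, y, z, w].
In Python, from station import manip gives the robot as it stands.
- The arm moves only by the shell command python3 -m handwheel 'ROWS' [FORCE]. ROWS is JSON, a list of rows, each a list of 7 numbers: the shift along the world's x, y, z in mm, then the turn, a rotation vector about the world's x, y, z in degrees, then the opening, from 0 (shut) to 1 (fully open). A call has exactly 10 rows; each row shifts and turns the commanded pose from where the row before left it; what a row does not reach is not made up. A row lasts 1/8 s, in which the tool goes at most 62.5 mm and 10.7 degrees, less where a joint would pass 70% of its speed; a pose out of reach is approached as far as the arm can. A call is refused whole if a number of a shift passes 62.5 or a number of a turn 10.7, either way. A call with a gripper value outside its range is refused whole. The fingers move at their own pace and stop on an object; FORCE is the grip in N (left out, the last holds). Time passes only in rows, so rows that do not move let the fingers close, or fill a call up. It gives the time, the measured TCP pose, the force, the opening and the grip force at its end, in the units of the state.
- manip.sense(): the state, without advancing time (a new reading comes with each control period).
- manip.snapshot(name): name is "side" or "top" or "wrist"; returns the picture (384x512x3 uint8, red, green, blue); there is no depth.
- manip.get_calibration(name): a dict with "K" (3x3 intrinsics, pixels), "rvec" (rotation vector, rad) and "tvec" (3), from world to camera coordinates, as OpenCV has them. Camera axes: x right, y down, z forward; pixel columns grow to the right and rows downward; lengths in m; the calibration is good to about 2 mm. A picture is of the moment at which its call begins: read the wrist's pose just before it. get_calibration takes no time and is no camera call; for the wrist camera it gives the pose at the moment of the call.
- manip.sign_off(): hands the job in; it is judged then, once.
The state is a dict: "t": time; "q": joint angles; "qd": joint speeds; "tau": joint torques, N m; "tcp_pos": TCP position; "tool_rot": TCP orientation; "force": force on the tool from outside, world axes, zero at the start; "ft_torque": the same for the moment, N m; "finger_gap": opening from 0.0 (shut) to 1.0 (fully open); "gripper_force": force on a finger pad.
Only numpy, scipy, OpenCV 4.12 (cv2) and the standard library are available. Lean on these libraries where they do the work, as an engineer would, in place of code of your own. Each camera call takes 0.05 s, during which the arm holds its last target. There are 200 camera calls.

## Working session

There is one attempt and no reset: what is moved stays moved. The work goes in short steps, Python scripts to look and compute and a shell command to move; the robot and the scene stay as the last step left them, time stands still between calls to the robot, and variables do not carry over. Pictures are saved under pics/ and viewed, at most 10 in all, crops included, and the job is handed in when it is done.

```bash
mkdir -p pics; cat > h.py <<'E'
import numpy as np, cv2
from station import manip
def cal(n):
    c=manip.get_calibration(n); R=cv2.Rodrigues(np.array(c["rvec"],float))[0]
    return np.array(c["K"],float),R,np.array(c["tvec"],float).ravel()
def onplane(c,uv,z):
    K,R,t=c; d=R.T@np.linalg.inv(K)@np.array([uv[0],uv[1],1.]); o=-R.T@t
    return o+d*(z-o[2])/d[2]
def proj(c,p):
    K,R,t=c; q=K@(R@np.array(p,float)+t); return q[:2]/q[2]
def snap(n,f):
    c=cal(n); im=np.array(manip.snapshot(n)); cv2.imwrite("pics/"+f,im[:,:,::-1]); return c,im
E
python3 - <<'E'
from h import *
s=manip.sense(); print(s)
for n in("top","side"):
    c,im=snap(n,n+"0.png"); print(n,c[0],-c[1].T@c[2],c[1])
E
```

```text
{'t': 0.0, 'q': array([-1.45149651e+00,  5.28454513e-01,  1.43392281e+00, -3.48986707e-07,
        1.18135156e+00, -1.78510347e-01]), 'qd': array([-1.66349716e-03, -4.10305023e-05,  2.66954619e-05,  7.81764303e-04,
       -3.97131176e-04,  8.91910873e-05]), 'tau': array([-1.09481059e-04, -4.42348802e+01, -1.78025043e+01, -4.19176467e-04,
        8.49606644e-03, -1.25329242e-05]), 'tcp_pos': array([ 0.18331792, -0.59667965,  0.19123432]), 'tool_rot': array([ 9.88933534e-01,  1.48355400e-01,  3.14557677e-05, -1.06764646e-03]), 'force': array([-0.23209506,  0.66214578, -0.38912434]), 'ft_torque': array([-0.0621385 , -0.04105114,  0.03833139]), 'gripper_force': 0.0, 'finger_gap': 0.9983034426503383}
top [[384.06374955   0.         251.21196425]
 [  0.         384.06374955 195.50635219]
 [  0.           0.           1.        ]] [ 0.37530617 -0.13677225  1.46144488] [[ 1.98630022e-02 -9.99802612e-01  4.44170010e-04]
 [-9.97264453e-01 -1.98442091e-02 -7.12026507e-02]
 [ 7.11974104e-02  9.71343449e-04 -9.97461771e-01]]
side [[417.72082644   0.         259.77706404]
 [  0.         417.72082644 191.94763107]
 [  0.           0.           1.        ]] [ 0.16315959 -1.27061606  0.98945775] [[ 0.95289039 -0.3031525  -0.00992339]
 [-0.19526219 -0.58806948 -0.78488659]
 [ 0.23210469  0.74984855 -0.61955998]]
```

View pics/top0.png

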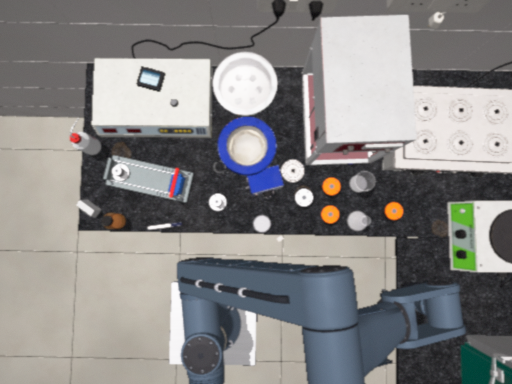

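View pics/side0.png

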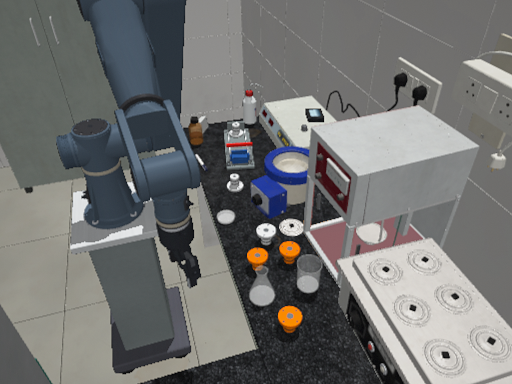

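The rack is at top (148,178), with the caps at about (217,202) and (304,197). There is a flat white thing at (292,170) and three orange look-alikes. I'll zoom in.

```bash
python3 - <<'E'
from h import *
im=cv2.imread("pics/top0.png"); c=cal("top")
a=cv2.resize(im[145:225,95:245],None,fx=5,fy=5,interpolation=cv2.INTER_CUBIC)
cv2.imwrite("pics/c1.png",a)
s=cv2.imread("pics/side0.png")
cv2.imwrite("pics/c2.png",cv2.resize(s[110:270,200:330],None,fx=3.7,fy=3.7,interpolation=cv2.INTER_CUBIC))
hsv=cv2.cvtColor(im,cv2.COLOR_BGR2HSV)
def comps(m,lo,name):
    n,l,st,ce=cv2.connectedComponentsWithStats(m.astype(np.uint8))
    for i in range(1,n):
        if st[i,4]>lo and 150<ce[i,1]<235 and st[i,4]<2000: print(name,ce[i].round(1),st[i])
comps((hsv[...,1]<40)&(hsv[...,2]>170),40,"white")
comps((hsv[...,1]>150)&(hsv[...,2]>80)&((hsv[...,0]<6)|(hsv[...,0]>174)),20,"red")
comps((hsv[...,1]>120)&(hsv[...,2]>50)&(abs(hsv[...,0].astype(int)-115)<12),20,"blue")
for uv in((217,202),(304,197),(292,170)):
  for z in(0,.052): print(uv,z,onplane(c,uv,z).round(3))
E
```

```text
white [141.5 176.4] [ 112  156   62   42 1566]
white [339.7 160.9] [312 158  56   7 234]
white [292.2 170.4] [281 160  23  22 387]
white [187.3 187.3] [184 175   8  26  50]
white [355.1 184.2] [351 176  12  15  92]
white [303.6 197.1] [295 189  18  17 247]
white [216.9 201.5] [209 194  17  17 222]
white [356.5 220.4] [348 212  18  18 246]
white [261.5 223.4] [254 216  16  16 209]
white [159.2 226.1] [148 224  23   5  74]
red [173.8 181.7] [170 168   9  29  80]
blue [179.  184.6] [174 174  11  21 130]
(217, 202) 0 [ 0.452 -0.006  0.   ]
(217, 202) 0.052 [ 0.449 -0.01   0.052]
(304, 197) 0 [ 0.478 -0.337  0.   ]
(304, 197) 0.052 [ 0.474 -0.33   0.052]
(292, 170) 0 [ 0.581 -0.29   0.   ]
(292, 170) 0.052 [ 0.573 -0.284  0.052]
```

View pics/c1.png

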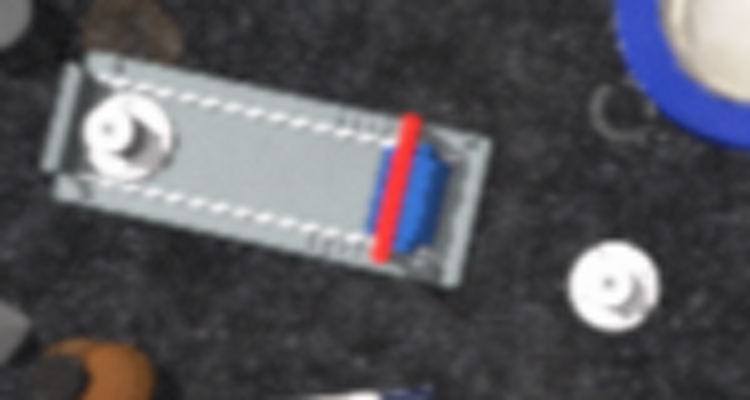

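View pics/c2.png

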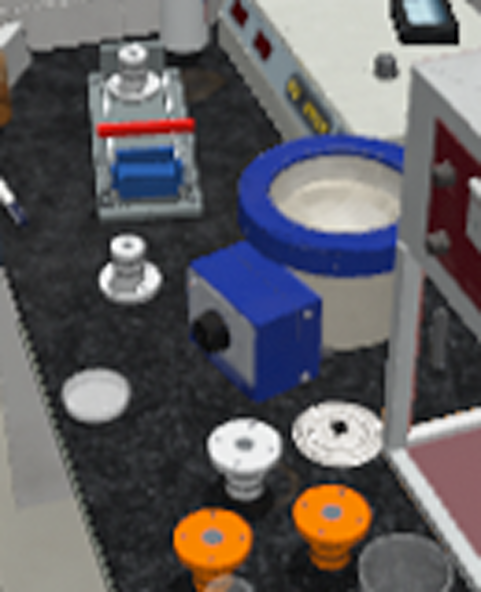

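The crops show the rack from corners (90,55) to (455,285) in c1, red bar (412,115)-(381,260) and cap (128,137). The brim-down cap's brim is at (613,287). In c2 the white brim-up cap is at (245,445), and the flat white disc beside it is not a cap.

```bash
python3 - <<'E'
from h import *
c=cal("top"); P=lambda u,v,z: onplane(c,(u/5+95-.4,v/5+145-.4),z)
k=[P(90,55,.012),P(490,138,.012),P(455,285,.012),P(58,195,.012)]
for p in k: print(p.round(4))
print([np.linalg.norm(k[i]-k[(i+1)%4]).round(4) for i in range(4)], 'want .315 .116')
m=sum(k)/4; yv=(k[0]+k[3]-k[1]-k[2]); print('ctr',m.round(4),'y ang',np.degrees(np.arctan2(yv[1],yv[0])))
b=[P(412,117,.095),P(381,260,.095)]; print('bar',b[0].round(4),b[1].round(4),np.linalg.norm(b[0]-b[1]),((b[0]+b[1])/2).round(4))
print('capR',P(128,137,.010).round(4),'brimdown',P(613,287,.008).round(4))
print('brimup',onplane(c,(303.6,197.1),.052).round(4))
g=cv2.imread("pics/side0.png"); s=cal("side")
# check in the side view
for p in((.452,-.006,.052),(.474,-.33,.052)): print(proj(s,p)-[200,110], (proj(s,p)-[200,110])*3.7)
E
```

```text
[0.6207 0.3958 0.012 ]
[0.5631 0.0891 0.012 ]
[0.4508 0.1121 0.012 ]
[0.5131 0.4152 0.012 ]
[np.float64(0.3121), np.float64(0.1147), np.float64(0.3095), np.float64(0.1094)] want .315 .116
ctr [0.5369 0.2531 0.012 ] y ang 78.87584399105813
bar [0.5664 0.1325 0.095 ] [0.4632 0.1512 0.095 ] 0.10483222668332871 [0.5148 0.1418 0.095 ]
capR [0.5586 0.3648 0.01  ] brimdown [ 0.4518 -0.007   0.008 ]
brimup [ 0.4739 -0.3282  0.052 ]
[33.91085343 65.12396619] [125.47015771 240.95867489]
[ 66.03528138 119.45331651] [244.33054111 441.97727107]
```

```bash
python3 -m handwheel '[[29,27,0,0,0,6.2,1],[29,27,0,0,0,6.2,1],[29,27,0,0,0,6.2,1],[29,27,0,0,0,6.2,1],[29,27,0,0,0,6.2,1],[29,27,0,0,0,6.2,1],[29,27,0,0,0,6.2,1],[29,27,0,0,0,6.2,1],[29,27,0,0,0,6.2,1],[29,27,0,0,0,6.2,1]]' 40
python3 - <<'E'
from h import *
c,im=snap("wrist","w1.png"); print(-c[1].T@c[2], c[1])
hsv=cv2.cvtColor(im,cv2.COLOR_RGB2HSV)
m=((hsv[...,1]<50)&(hsv[...,2]>150)).astype(np.uint8)
n,l,st,ce=cv2.connectedComponentsWithStats(m)
for i in range(1,n):
    if st[i,4]>500:
        ct=max(cv2.findContours((l==i).astype(np.uint8),0,1)[0],key=cv2.contourArea); e=cv2.fitEllipse(cv2.convexHull(ct))
        print(st[i],e,onplane(c,e[0],.052).round(4))
E
```

```text
t: 1.35
tcp_pos: [0.474, -0.3262, 0.1918]
tool_rot: [0.77, 0.638, -0.0, -0.0]
force: [1.0, 0.4, -0.6]
finger_gap: 1.002
gripper_force: 0.0
[ 0.48670491 -0.26067367  0.37324856] [[ 9.82525432e-01 -1.86128320e-01  1.54435501e-04]
 [-1.79768701e-01 -9.48738879e-01  2.59957217e-01]
 [-4.82388810e-02 -2.55442339e-01 -9.65620123e-01]]
[ 105    0   64   66 3352] ((136.58238220214844, 31.743501663208008), (61.26078414916992, 69.73081970214844), 150.3618927001953) [ 0.3885 -0.1823  0.052 ]
[ 309   66   78   81 4805] ((347.3619079589844, 105.9024429321289), (76.02819061279297, 82.38053894042969), 32.3427734375) [ 0.5686 -0.2828  0.052 ]
[    0    86   191   260 27419] ((82.7474136352539, 235.50851440429688), (197.1084747314453, 335.0394592285156), 162.28077697753906) [ 0.2759 -0.3638  0.052 ]
[ 387  119  125   41 2168] ((458.7372131347656, 140.40736389160156), (24.60561752319336, 177.80673217773438), 77.6733627319336) [ 0.6725 -0.3361  0.052 ]
[ 229  134   64   63 3159] ((260.772216796875, 165.38475036621094), (62.83629608154297, 63.88715362548828), 68.61180114746094) [ 0.4763 -0.3244  0.052 ]
[ 381  166   28   95 1293] ((394.73931884765625, 212.71505737304688), (17.05754280090332, 129.19300842285156), 171.0159149169922) [ 0.6046 -0.3999  0.052 ]
[ 313  286   49   44 1649] ((336.9825744628906, 307.49993896484375), (42.56990051269531, 48.87942123413086), 77.33061981201172) [ 0.531 -0.502  0.052]
[ 203  299   55   34 1404] ((229.92266845703125, 320.5016784667969), (42.5306396484375, 54.68819808959961), 92.61446380615234) [ 0.4079 -0.4962  0.052 ]
[ 43 361  40  23 639] ((61.85419464111328, 385.2809143066406), (37.318660736083984, 54.86367416381836), 24.571496963500977) [ 0.1866 -0.5482  0.052 ]
```

View pics/w1.png

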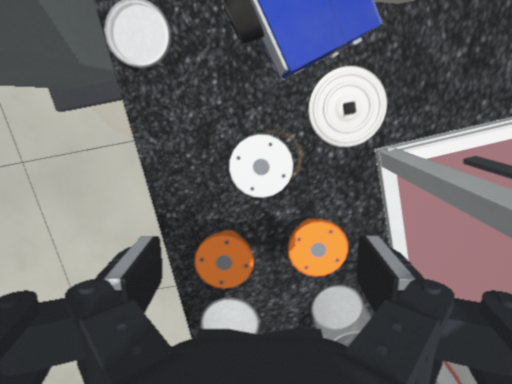

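The wrist view shows the white brim-up cap at pixel (261,165), with clear space round it, giving (0.476,-0.325). Descending to grip it.

```bash
python3 -m handwheel '[[1.5,0.7,-42,0,0,0,1],[0,0,-42,0,0,0,1],[0,0,-42,0,0,0,1],[0,0,-24,0,0,0,1],[0,0,-20,0,0,0,1],[0,0,0,0,0,0,1],[0,0,0,0,0,0,0.4],[0,0,0,0,0,0,0.4],[0,0,0,0,0,0,0.4],[0,0,0,0,0,0,0.4]]' 40
```

```text
t: 2.65
tcp_pos: [0.4751, -0.327, 0.0228]
tool_rot: [0.771, 0.636, 0.0, 0.0]
force: [0.9, -0.3, 0.3]
finger_gap: 0.402
gripper_force: 0.0
```

```bash
python3 - <<'E'
from h import *
c,im=snap("wrist","w2.png"); s,a=snap("side","s2.png")
p=proj(s,(.475,-.327,.05)).astype(int); print(p)
a=a[p[1]-60:p[1]+60,p[0]-60:p[0]+60]; a=cv2.resize(a,(384,384),interpolation=cv2.INTER_CUBIC)
cv2.imwrite("pics/m2.png",np.hstack([cv2.resize(im,(416,384)),a])[:,:,::-1])
E
```

```text
[266 229]
```

View pics/m2.png

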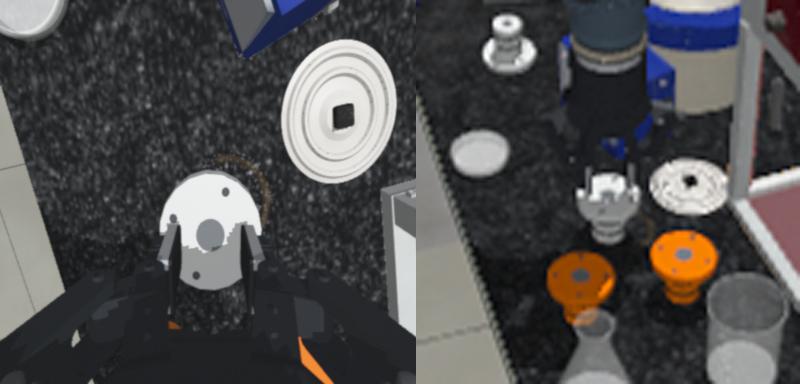

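```bash
python3 - <<'E'
from h import *
w=cal("wrist"); s=cal("side"); st=manip.sense(); print(st["tcp_pos"],st["finger_gap"],st["gripper_force"],st["force"])
T=st["tcp_pos"]; d=np.array([np.cos(np.radians(-11)),np.sin(np.radians(-11)),0])
for z in(.0228,.042,.052,.08,.1):
  for k in(-.017,-.026,.017,.026):
    p=T*[1,1,0]+[0,0,z]+d*k
    print(z,k,'wrist(m2)',(proj(w,p)*[.8125,1]).round(),'side(m2)',((proj(s,p)-[206,169])*3.2+[416,0]).round())
for p in((.476,-.3245,.052),): print((proj(w,p)*[.8125,1]).round())
im=cv2.imread("pics/w2.png");hsv=cv2.cvtColor(im,cv2.COLOR_BGR2HSV)
m=((hsv[...,1]<50)&(hsv[...,2]>90)).astype(np.uint8)
n,l,stt,ce=cv2.connectedComponentsWithStats(m)
i=l[200,258]; ct=max(cv2.findContours((l==i).astype(np.uint8),0,1)[0],key=cv2.contourArea); print(stt[i])
up=ct[ct[:,0,1]<225]; e=cv2.minEnclosingCircle(up); print(e, onplane(w,e[0],.052))
E
```

```text
[ 0.47500255 -0.32683198  0.02250676] 0.3990404699036476 0.0 [-0.04968103 -1.47428576  0.27132139]
0.0228 -0.017 wrist(m2) [187. 216.] side(m2) [592. 213.]
0.0228 -0.026 wrist(m2) [174. 216.] side(m2) [583. 214.]
0.0228 0.017 wrist(m2) [234. 216.] side(m2) [624. 210.]
0.0228 0.026 wrist(m2) [246. 216.] side(m2) [633. 210.]
0.042 -0.017 wrist(m2) [184. 228.] side(m2) [592. 200.]
0.042 -0.026 wrist(m2) [171. 228.] side(m2) [583. 201.]
0.042 0.017 wrist(m2) [236. 228.] side(m2) [625. 197.]
0.042 0.026 wrist(m2) [250. 228.] side(m2) [633. 196.]
0.052 -0.017 wrist(m2) [183. 236.] side(m2) [591. 193.]
0.052 -0.026 wrist(m2) [168. 236.] side(m2) [583. 193.]
0.052 0.017 wrist(m2) [238. 236.] side(m2) [625. 190.]
0.052 0.026 wrist(m2) [252. 236.] side(m2) [633. 189.]
0.08 -0.017 wrist(m2) [177. 263.] side(m2) [591. 172.]
0.08 -0.026 wrist(m2) [160. 263.] side(m2) [582. 173.]
0.08 0.017 wrist(m2) [243. 263.] side(m2) [625. 169.]
0.08 0.026 wrist(m2) [260. 263.] side(m2) [634. 169.]
0.1 -0.017 wrist(m2) [172. 290.] side(m2) [591. 157.]
0.1 -0.026 wrist(m2) [152. 290.] side(m2) [582. 158.]
0.1 0.017 wrist(m2) [248. 290.] side(m2) [625. 155.]
0.1 0.026 wrist(m2) [269. 290.] side(m2) [634. 154.]
[211. 232.]
[  194   169   131   121 10972]
((258.5, 218.44444274902344), 62.74652862548828) [ 0.47670784 -0.31752765  0.052     ]
```

The picture shows the white brim at (210,232) still in place. The fingers appear to end at about its top, roughly 30 mm short of the reported TCP, so they never touched the cap. I'll reopen, go lower with margin from the worktop, and close.

```bash
python3 -m handwheel '[[0,0,0,0,0,0,1],[0,0,0,0,0,0,1],[0,0,0,0,0,0,1],[0,0,-7,0,0,0,1],[0,0,-7,0,0,0,1],[0,0,0,0,0,0,0.5],[0,0,0,0,0,0,0.5],[0,0,0,0,0,0,0.5],[0,0,0,0,0,0,0.5],[0,0,0,0,0,0,0.5]]' 40
```

```text
t: 4.0
tcp_pos: [0.4747, -0.3274, 0.011]
tool_rot: [0.771, 0.637, -0.0, 0.001]
force: [-4.0, 1.1, 16.8]
finger_gap: 0.5
gripper_force: 8.5
```

```bash
python3 - <<'E'
from h import *
c,im=snap("wrist","w3.png"); s,a=snap("side","s3.png")
a=cv2.resize(a[185:260,230:300],(370,396),interpolation=cv2.INTER_CUBIC)
b=cv2.resize(im[140:330,156:362],(430,396),interpolation=cv2.INTER_CUBIC)
cv2.imwrite("pics/m3.png",np.hstack([b,a])[:,:,::-1])
E
```

```text
(no output)
```

View pics/m3.png

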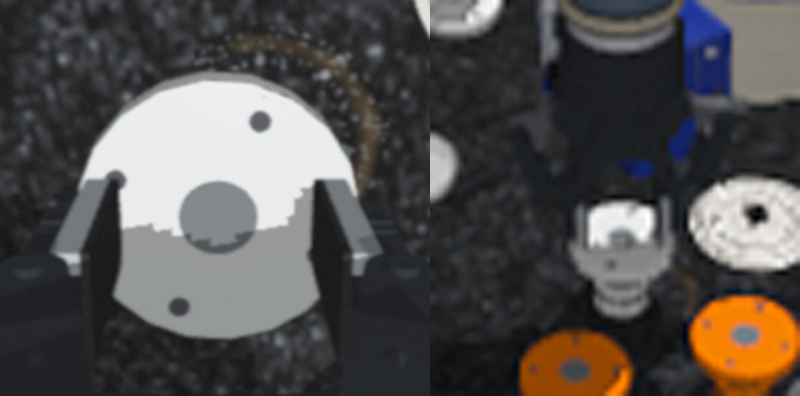

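The picture shows the fingers still over the brim, with inner faces at (120,180) and (315,180) against a brim from 80 to 355. The tips rest on its top, so they end about 40 mm behind the reported TCP. I'll open and go down gently, watching the force.

```bash
python3 -m handwheel '[[0,0,3,0,0,0,1],[0,0,0,0,0,0,1],[0,0,0,0,0,0,1],[0,0,0,0,0,0,1],[0,0,-4,0,0,0,1],[0,0,-4,0,0,0,1],[0,0,-4,0,0,0,1],[0,0,0,0,0,0,1],[0,0,0,0,0,0,1],[0,0,0,0,0,0,1]]' 40
python3 - <<'E'
from h import *
c=cal("wrist"); s=manip.sense(); print(c[0],s["tcp_pos"],s["force"],s["q"])
T=s["tcp_pos"]; a=np.radians(79); ux=np.array([np.cos(a),np.sin(a),0]); uy=np.array([ux[1],-ux[0],0])
for h in(0,.013,.03,.04,.05):
  for g in(.0425,):
    print(h,[proj(c,T+[0,0,h]+ux*.011+uy*k*g).round() for k in(-1,1)])
c,im=snap("wrist","w4.png")
E
```

```text
t: 5.35
tcp_pos: [0.475, -0.3268, -0.0007]
tool_rot: [0.771, 0.637, 0.0, 0.0]
force: [0.4, -0.2, 0.9]
finger_gap: 0.995
gripper_force: 0.0
[[325.46492356   0.         259.16614519]
 [  0.         325.46492356 186.47052424]
 [  0.           0.           1.        ]] [ 0.47501148 -0.32684828 -0.00065998] [ 0.44501006 -0.18030304  0.85160116] [-7.96406689e-01  7.43455572e-01  1.69100325e+00  1.17679478e-05
  7.06822704e-01 -6.05528961e-01]
0 [array([186., 198.]), array([332., 198.])]
0.013 [array([181., 205.]), array([337., 205.])]
0.03 [array([173., 216.]), array([345., 216.])]
0.04 [array([167., 223.]), array([350., 223.])]
0.05 [array([161., 232.]), array([356., 232.])]
```

The wrist geometry confirms it: the real fingertips are about 40 mm (shut) to 53 mm (open) above the reported TCP. I'll use that offset from here and descend 18 mm more to grip.

```bash
python3 -m handwheel '[[0,0,-6,0,0,0,1],[0,0,-6,0,0,0,1],[0,0,-6,0,0,0,1],[0,0,0,0,0,0,0.3],[0,0,0,0,0,0,0.3],[0,0,0,0,0,0,0.3],[0,0,0,0,0,0,0.3],[0,0,0,0,0,0,0.3],[0,0,0,0,0,0,0.3],[0,0,0,0,0,0,0.3]]' 40
```

```text
t: 6.65
tcp_pos: [0.4749, -0.3268, -0.0188]
tool_rot: [0.771, 0.636, -0.0, -0.0]
force: [-0.0, 0.3, -0.2]
finger_gap: 0.733
gripper_force: 43.8
```

```bash
python3 -m handwheel '[[0,0,25,0,0,0,0.3],[0,0,50,0,0,0,0.3],[0,0,50,0,0,0,0.3],[0,0,50,0,0,0,0.3],[0,20,24,0,0,0,0.3],[0,50,0,0,0,0,0.3],[0,55,0,0,0,0,0.3],[0,55,0,0,0,0,0.3],[0,55,0,0,0,0,0.3],[0,55,0,0,0,0,0.3]]' 40
python3 -m handwheel '[[5,50,0,0,0,0,0.3],[10,50,0,0,0,0,0.3],[10,50,0,0,0,0,0.3],[10,50,0,0,0,0,0.3],[10,37,0,0,0,0,0.3],[0,0,0,0,0,0,0.3],[0,0,0,0,0,0,0.3],[0,0,0,0,0,0,0.3],[0,0,0,0,0,0,0.3],[0,0,0,0,0,0,0.3]]' 40
python3 - <<'E'
from h import *
c,im=snap("wrist","w5.png"); np.savez("w5.npz",*c); s=manip.sense(); print(s["tcp_pos"],s["finger_gap"],s["gripper_force"])
cv2.imwrite("pics/w5b.png",cv2.resize(im,(800,600),interpolation=cv2.INTER_CUBIC)[:,:,::-1])
E
```

```text
t: 7.9
tcp_pos: [0.4746, -0.0351, 0.1804]
tool_rot: [0.771, 0.636, 0.0, 0.0]
force: [1.3, -0.0, -1.8]
finger_gap: 0.732
gripper_force: 44.3
t: 9.15
tcp_pos: [0.5199, 0.1995, 0.1803]
tool_rot: [0.772, 0.636, -0.0, 0.0]
force: [-0.7, 0.1, -0.7]
finger_gap: 0.729
gripper_force: 44.3
[0.51996386 0.19971423 0.18029785] 0.7355393924497128 44.33194398880005
```

View pics/w5b.png

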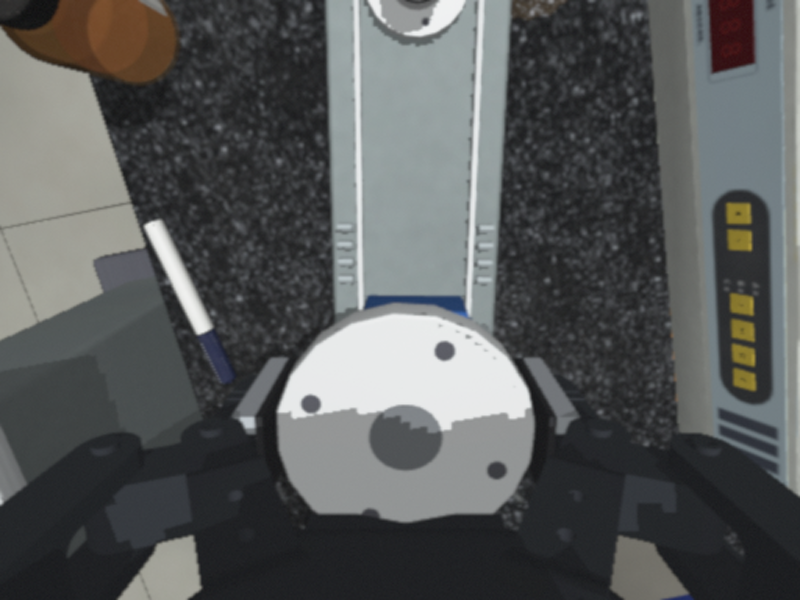

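The picture shows the rack with white rails at x≈359 and x≈475, lugs at rows 225–283, and the blue stop's edge at row 297. The brim of the cap in the rack has its near edge at row 40. The held cap sits square in the fingers, centred at about (405,430).

```bash
python3 - <<'E'
from h import *
z=np.load("w5.npz"); c=(z["arr_0"],z["arr_1"],z["arr_2"]); T=np.array([.51996,.19971,.1803])
im=cv2.imread("pics/w5.png"); g=cv2.cvtColor(im,cv2.COLOR_BGR2GRAY)
S=1.5625
P=lambda u,v,z: onplane(c,((u+.5)/S-.5,(v+.5)/S-.5),z)
# rails: brightest column per row
L=[];R=[]
for v in range(20,185,3):
    u=np.arange(222,240); w=np.clip(g[v,u].astype(float)-190,0,None)
    if w.sum()>30: L.append(onplane(c,((u*w).sum()/w.sum(),v),.019))
    u=np.arange(297,312); w=np.clip(g[v,u].astype(float)-190,0,None)
    if w.sum()>30: R.append(onplane(c,((u*w).sum()/w.sum(),v),.019))
def line(p):
    p=np.array(p); return cv2.fitLine(p[:,:2].astype(np.float32),cv2.DIST_HUBER,0,.0005,.0005).ravel()
l,r=line(L),line(R); print(len(L),len(R))
for q in(l,r): print('ang',np.degrees(np.arctan2(q[1],q[0]))%180, q[2:])
d=(l[:2]*np.sign(l[1])+r[:2]*np.sign(r[1]));d/=np.linalg.norm(d); n=np.array([d[1],-d[0]])
a,b=n@l[2:],n@r[2:]; print('rail spacing',b-a,'(76 if mid-rails)'); x0=(a+b)/2
ang=np.degrees(np.arctan2(d[1],d[0])); print('row ang',ang)
for uv,zz,nm in(((345,223),.021,'lug -53'),((485,223),.021,'lug -53'),((345,284),.021,'lug -89'),((485,284),.021,'lug'),((414,41),.022,'cap edge'),((414,43),.012,'cap edge low'),((415,297),.053,'stop face top')):
    p=P(*uv,zz)[:2]; print(nm,'along',(d@p).round(4),'across',(n@p-x0).round(4))
org=x0*n
print('n.x0',x0,'d',d,'T along',d@T[:2],'across',n@T[:2]-x0)
# held cap
hsv=cv2.cvtColor(im,cv2.COLOR_BGR2HSV); m=((hsv[...,1]<40)&(g>115)).astype(np.uint8); m[:198]=0;m[:, :176]=0;m[:,344:]=0
ct=max(cv2.findContours(m,0,1)[0],key=cv2.contourArea)[:,0,:]
H=np.array([onplane(c,p,T[2]+.071)[:2] for p in ct if p[1]<300 ])
A=np.c_[2*H,np.ones(len(H))]; s=np.linalg.lstsq(A,(H**2).sum(1),rcond=None)[0]; rad=np.sqrt(s[2]+s[0]**2+s[1]**2)
print('held',s[:2],rad,'minus T: along',d@(s[:2]-T[:2]),'across',n@(s[:2]-T[:2]))
E
```

```text
55 55
ang 78.48477 [0.5042343  0.27696058]
ang 78.49061 [0.5767355  0.25254422]
rail spacing 0.075915605 (76 if mid-rails)
row ang 78.48769
lug -53 along 0.3215 across -0.0472
lug -53 along 0.3223 across 0.0465
lug -89 along 0.2794 across -0.0481
lug along 0.2802 across 0.0486
cap edge along 0.4331 across -0.0025
cap edge low along 0.4339 across -0.0024
stop face top along 0.2795 across -0.0004
n.x0 0.47677255 d [0.19957839 0.9798819 ] T along 0.2994649902051687 across -0.007130963228493881
held [0.52118282 0.20271908] 0.030850050676281687 minus T: along 0.003192592512253451 across 0.0005976764650286994
```

```bash
python3 -m handwheel '[[7,26.2,0,0,0,0,0.3],[7,26.2,0,0,0,0,0.3],[7,26.2,0,0,0,0,0.3],[7,26.2,0,0,0,-0.5,0.3],[0,0,-20,0,0,0,0.3],[0,0,-40,0,0,0,0.3],[0,0,-40,0,0,0,0.3],[0,0,-35,0,0,0,0.3],[0,0,-15,0,0,0,0.3],[0,0,0,0,0,0,0.3]]' 40
python3 - <<'E'
from h import *
c,im=snap("wrist","w6.png"); np.savez("w6.npz",*c); s=manip.sense(); T=s["tcp_pos"]; print(T,s["force"])
d=np.array([.19958,.97988]); n=np.array([d[1],-d[0]]); print('along',d@T[:2],'across',n@T[:2]-.47677)
# crown/brim of cap in rack
hsv=cv2.cvtColor(im,cv2.COLOR_RGB2HSV); m=((hsv[...,1]<30)&(hsv[...,2]>200)).astype(np.uint8); m[200:]=0
nn,l,st,ce=cv2.connectedComponentsWithStats(m)
for i in range(1,nn):
    if st[i,4]>300:
        ct=max(cv2.findContours((l==i).astype(np.uint8),0,1)[0],key=cv2.contourArea)[:,0,:]
        (ctr,r)=cv2.minEnclosingCircle(ct)
        for z in(.022,.064):
            p=onplane(c,ctr,z)[:2]; print(st[i],ctr,r,z,'along',d@p,'across',n@p-.47677)
E
```

```text
t: 10.45
tcp_pos: [0.5475, 0.3048, 0.0295]
tool_rot: [0.774, 0.633, -0.001, -0.0]
force: [0.4, -0.8, -1.3]
finger_gap: 0.734
gripper_force: 44.3
[0.54853667 0.30517185 0.03069855] [ 0.43419607  0.08502905 -1.11071671]
along 0.4085087427946384 across -0.00017608614802072653
[320  50  13 150 726] (325.5, 124.5) 74.70284271240234 0.022 along 0.4605811696873161 across 0.03699188078778659
[320  50  13 150 726] (325.5, 124.5) 74.70284271240234 0.064 along 0.4637776643162074 across 0.028584245828862986
[ 203   65  112  102 7735] (258.17266845703125, 109.64028930664062) 56.4896125793457 0.022 along 0.46880158061506466 across -0.0014885846094332411
[ 203   65  112  102 7735] (258.17266845703125, 109.64028930664062) 56.4896125793457 0.064 along 0.47016954636771285 across -0.0013367153332856652
[190  70  12 130 638] (196.0, 134.5) 64.69361114501953 0.022 along 0.45480767288565255 across -0.037306116737911066
[190  70  12 130 638] (196.0, 134.5) 64.69361114501953 0.064 along 0.45928841056656733 across -0.029187079841029584
```

```bash
python3 -m handwheel '[[0.8,3.9,-12,0,0,0,0.3],[0,0,-12,0,0,0,0.3],[0,0,-8,0,0,0,0.3],[0,0,-4.5,0,0,0,0.3],[0,0,0,0,0,0,0.3],[0,0,0,0,0,0,0.3],[0,0,0,0,0,0,0.85],[0,0,0,0,0,0,1],[0,0,0,0,0,0,1],[0,0,0,0,0,0,1]]' 40
```

```text
t: 11.75
tcp_pos: [0.5488, 0.309, -0.0062]
tool_rot: [0.774, 0.633, 0.0, 0.0]
force: [-1.4, -0.6, -0.3]
finger_gap: 1.001
gripper_force: 0.0
```

```bash
python3 -m handwheel '[[0,0,20,0,0,0,1],[0,0,50,0,0,0,1],[0,0,50,0,0,0,1],[-10,-30,40,0,0,0,1],[-15,-52,26,0,0,0,1],[-18,-52,0,0,0,0,1],[-18,-52,0,0,0,0,1],[-18,-52,0,0,0,0,1],[-18,-52,0,0,0,0,1],[0,-26,0,0,0,0,1]]' 40
python3 -m handwheel '[[0,0,0,0,0,0,0.75],[0,0,0,0,0,0,0.75],[0,0,0,0,0,0,0.75],[0,0,0,0,0,0,0.75],[0,0,0,0,0,0,0.75],[0,0,0,0,0,0,0.75],[0,0,0,0,0,0,0.75],[0,0,0,0,0,0,0.75],[0,0,0,0,0,0,0.75],[0,0,0,0,0,0,0.75]]' 40
python3 - <<'E'
from h import *
c,im=snap("wrist","w7.png"); s=manip.sense(); T=s["tcp_pos"]; print(T)
hsv=cv2.cvtColor(im,cv2.COLOR_RGB2HSV); m=((hsv[...,1]<50)&(hsv[...,2]>130)).astype(np.uint8)
nn,l,st,ce=cv2.connectedComponentsWithStats(m)
e=proj(c,(.4518,-.007,.01)); print('expected',e)
i=l[int(e[1])-28:int(e[1])+28,int(e[0])-28:int(e[0])+28]; i=np.bincount(i[i>0]).argmax(); print(st[i])
ct=max(cv2.findContours((l==i).astype(np.uint8),0,1)[0],key=cv2.contourArea)
el=cv2.fitEllipse(cv2.convexHull(ct)); print(el,onplane(c,el[0],.008))
k=[onplane(c,p,.008)[:2] for p in cv2.convexHull(ct)[:,0,:]]; q=cv2.minEnclosingCircle(np.array(k,np.float32)*1000); print(q)
t,a=snap("top","t7.png")
A=cv2.resize(im[90:290,156:362],(412,400)); B=cv2.resize(a[150:220,100:170],(388,400),interpolation=cv2.INTER_CUBIC)
cv2.imwrite("pics/m7.png",np.hstack([A,B])[:,:,::-1])
E
```

```text
t: 13.0
tcp_pos: [0.4503, -0.009, 0.1811]
tool_rot: [0.775, 0.632, 0.0, 0.0]
force: [0.7, 0.4, 0.0]
finger_gap: 0.996
gripper_force: 0.0
t: 14.25
tcp_pos: [0.4517, -0.0071, 0.1797]
tool_rot: [0.774, 0.633, 0.0, -0.0]
force: [-0.2, 0.6, 0.2]
finger_gap: 0.75
gripper_force: 0.0
[ 0.45171068 -0.00711645  0.17971123]
expected [258.85607844 161.82775963]
[ 231  130   60   59 2707]
((260.5201110839844, 159.16392517089844), (58.770992279052734, 59.23021697998047), 55.14385986328125) [ 0.45410654 -0.00482344  0.008     ]
((453.56646728515625, -6.183689117431641), 33.47191619873047)
```

View pics/m7.png

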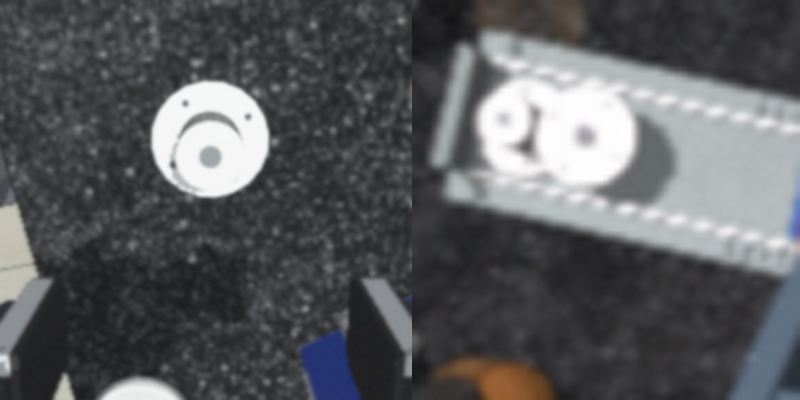

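The picture shows the brim-down cap's crown centre at (210,157). The middle cap stands in the rack beside the first, their brims overlapping at (585,135). I'll grip the brim-down cap by its crown.

```bash
python3 -m handwheel '[[2,2,-40,0,0,0,0.75],[0,0,-50,0,0,0,0.75],[0,0,-50,0,0,0,0.75],[0,0,-35,0,0,0,0.75],[0,0,-17,0,0,0,0.75],[0,0,-10,0,0,0,0.75],[0,0,0,0,0,0,0.75],[0,0,0,0,0,0,0.1],[0,0,0,0,0,0,0.1],[0,0,0,0,0,0,0.1]]' 40
python3 -m handwheel '[[0,0,0,0,0,0,0.1],[0,0,0,0,0,0,0.1],[0,0,20,0,0,0,0.1],[0,0,50,0,0,0,0.1],[0,0,50,0,0,0,0.1],[0,0,50,0,0,0,0.1],[0,0,32,0,0,0,0.1],[0,0,0,0,0,0,0.1],[0,0,0,0,0,0,0.1],[0,0,0,0,0,0,0.1]]' 40
python3 - <<'E'
from h import *
c,im=snap("wrist","w8.png"); s=manip.sense(); T=s["tcp_pos"]; print(T)
hsv=cv2.cvtColor(im,cv2.COLOR_RGB2HSV); m=((hsv[...,1]<40)&(hsv[...,2]>115)).astype(np.uint8)
m[300:]=0; nn,l,st,ce=cv2.connectedComponentsWithStats(m)
for i in range(1,nn):
    if st[i,4]>300 and 150<ce[i][0]<360: print(st[i],ce[i])
for zz in(.022,.064,.074):
    for k in((0,0),(.003,0)): print(zz,proj(c,T+[.2*k[0],k[0],zz]))
E
```

```text
t: 15.6
tcp_pos: [0.4544, -0.0052, -0.0213]
tool_rot: [0.774, 0.633, 0.001, 0.001]
force: [0.5, 0.5, 7.1]
finger_gap: 0.387
gripper_force: 39.8
t: 16.85
tcp_pos: [0.4523, -0.0047, 0.1781]
tool_rot: [0.774, 0.633, -0.001, -0.002]
force: [-0.5, 0.1, -1.8]
finger_gap: 0.389
gripper_force: 40.4
[ 0.45248556 -0.00478397  0.17815913]
[ 235    0  119   48 2117] [305.01086443  35.40859707]
[ 196  173  128   97 5786] [259.15036295 210.20273073]
[226 219  68  24 524] [260.34160305 227.40839695]
[ 216  232   88   68 4415] [259.27610419 266.84983012]
0.022 [258.94271943 230.33763867]
0.022 [258.9288938  224.90276747]
0.064 [258.54659068 271.15510259]
0.064 [258.52602262 264.27391034]
0.074 [258.41315843 284.9040817 ]
0.074 [258.39005595 277.56144125]
```

```bash
python3 -m handwheel '[[8,24,0,0,0,0,0.1],[15,45,0,0,0,0,0.1],[15,45,0,0,0,0,0.1],[15,45,0,0,0,0,0.1],[15,45,0,0,0,0,0.1],[13,37.5,0,0,0,0,0.1],[0,0,-30,0,0,0,0.1],[0,0,-50,0,0,0,0.1],[0,0,-40,0,0,0,0.1],[0,0,-20,0,0,0,0.1]]' 40
python3 -m handwheel '[[0,0,0,0,0,0,0.1],[0,0,0,0,0,0,0.1],[0,0,0,0,0,0,0.1],[0,0,0,0,0,0,0.1],[0,0,0,0,0,0,0.1],[0,0,0,0,0,0,0.1],[0,0,0,0,0,0,0.1],[0,0,0,0,0,0,0.1],[0,0,0,0,0,0,0.1],[0,0,0,0,0,0,0.1]]' 40
python3 - <<'E'
from h import *
c,im=snap("wrist","w9.png"); s=manip.sense(); T=s["tcp_pos"]; print(T)
d=np.array([.19958,.97988]); n=np.array([d[1],-d[0]]); print('along',d@T[:2],'across',n@T[:2]-.47677)
hsv=cv2.cvtColor(im,cv2.COLOR_RGB2HSV); m=((hsv[...,1]<40)&(hsv[...,2]>180)).astype(np.uint8)
nn,l,st,ce=cv2.connectedComponentsWithStats(m)
for i in range(1,nn):
    if st[i,4]>500: 
        ct=max(cv2.findContours((l==i).astype(np.uint8),0,1)[0],key=cv2.contourArea); q=cv2.minEnclosingCircle(ct)
        p=onplane(c,q[0],.064)[:2]; print(st[i],ce[i],q,'along',d@p,'across',n@p-.47677)
E
```

```text
t: 18.15
tcp_pos: [0.532, 0.2358, 0.0356]
tool_rot: [0.774, 0.633, -0.003, -0.002]
force: [0.2, -0.9, -1.9]
finger_gap: 0.383
gripper_force: 40.4
t: 19.4
tcp_pos: [0.5347, 0.2364, 0.0397]
tool_rot: [0.774, 0.633, -0.0, -0.0]
force: [-0.4, 0.2, -2.1]
finger_gap: 0.387
gripper_force: 40.4
[0.53470061 0.23642827 0.03968096]
along 0.33838688247644555 across -1.3924133626830315e-05
[  188     0   142   235 19875] [258.98837736 101.59335849] ((258.5, 114.9957275390625), 134.88623046875) along 0.39784041464918013 across -0.00018373950313288478
[   0  225   54   90 1367] [ 23.8785662  271.04974396] ((22.109588623046875, 269.21917724609375), 48.999595642089844) along 0.31678244500363484 across -0.12689513258018575
[ 221  244   78   32 1438] [260.67663421 257.91724618] ((259.5, 264.0), 38.513084411621094) along 0.32000798155487475 across 0.00042069241527348256
```

```bash
python3 -m handwheel '[[0,0,-14,0,0,0,0.1],[0,0,-14,0,0,0,0.1],[0,0,-10,0,0,0,0.1],[0,0,-6,0,0,0,0.1],[0,0,-4,0,0,0,0.1],[0,0,0,0,0,0,0.1],[0,0,0,0,0,0,0.1],[0,0,0,0,0,0,0.7],[0,0,0,0,0,0,0.7],[0,0,0,0,0,0,0.7]]' 40
python3 -m handwheel '[[0,0,10,0,0,0,0.7],[0,0,40,0,0,0,0.7],[0,0,50,0,0,0,0.7],[0,0,50,0,0,0,0.7],[0,0,38,0,0,0,0.7],[-8,-39,0,0,0,0,0.7],[-8,-39,0,0,0,0,0.7],[-8,-39,0,0,0,0,0.7],[0,0,0,0,0,0,0.7],[0,0,0,0,0,0,0.7]]' 40
python3 - <<'E'
from h import *
c,im=snap("wrist","w10.png"); np.savez("w10.npz",*c); s=manip.sense(); T=s["tcp_pos"]; print(T)
d=np.array([.19958,.97988]); n=np.array([d[1],-d[0]]); print('along',d@T[:2],'across',n@T[:2]-.47677)
hsv=cv2.cvtColor(im,cv2.COLOR_RGB2HSV)
m=((hsv[...,1]>130)&(hsv[...,2]>60)&((hsv[...,0]<8)|(hsv[...,0]>172))).astype(np.uint8); m[:, :130]=0; m[:,390:]=0
nn,l,st,ce=cv2.connectedComponentsWithStats(m)
for i in range(1,nn):
    if st[i,4]>100:
        p=onplane(c,ce[i],.099)[:2]; r=cv2.minAreaRect(cv2.findContours((l==i).astype(np.uint8),0,1)[0][0]); print('red',st[i],ce[i],r,'along',d@p,'across',n@p-.47677)
t,a=snap("top","t10.png")
A=cv2.resize(im,(512,384)); B=cv2.resize(a[150:215,100:200],(284,384)) if 0 else cv2.resize(a[150:210,100:200],(288,173),interpolation=cv2.INTER_CUBIC)
B=cv2.copyMakeBorder(B,0,384-173,0,0,cv2.BORDER_CONSTANT)
cv2.imwrite("pics/m10.png",np.hstack([A,B])[:,:,::-1])
E
```

```text
t: 20.7
tcp_pos: [0.535, 0.2365, -0.008]
tool_rot: [0.774, 0.633, 0.0, 0.0]
force: [0.1, 0.2, -0.1]
finger_gap: 0.7
gripper_force: 0.0
t: 21.95
tcp_pos: [0.5111, 0.1197, 0.1803]
tool_rot: [0.774, 0.633, 0.001, 0.0]
force: [0.1, -0.5, -0.4]
finger_gap: 0.702
gripper_force: 0.0
[0.5110417  0.12008489 0.18013547]
along 0.21966248475508926 across 2.2998019413689175e-05
red [ 193  143  132   16 1979] [258.52804447 150.05255179] ((258.5, 150.5), (15.0, 131.0), 90.0) along 0.24598954510377632 across -1.8439788324386974e-05
```

View pics/m10.png

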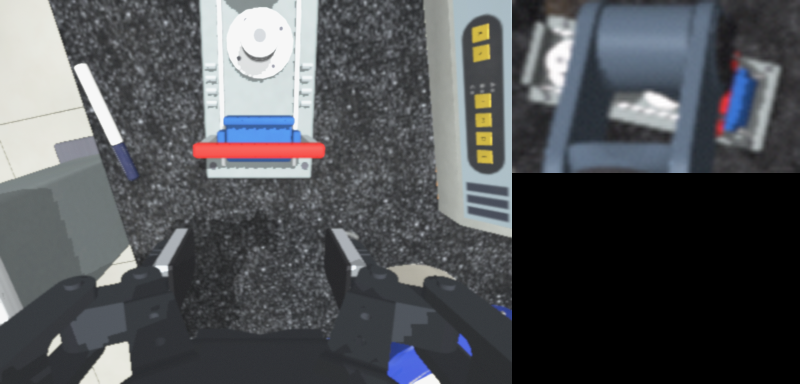

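The picture shows the last cap standing at (258,45) and the red bar centred at (258,150), about 25 mm ahead of the gripper. I'll turn 90° and go over the bar.

```bash
python3 -m handwheel '[[0.5,2.4,0,0,0,10,0.6],[0.5,2.4,0,0,0,10,0.6],[0.5,2.4,0,0,0,10,0.6],[0.5,2.4,0,0,0,10,0.6],[0.5,2.4,0,0,0,10,0.6],[0.5,2.4,0,0,0,10,0.6],[0.5,2.4,0,0,0,10,0.6],[0.5,2.4,0,0,0,10,0.6],[0.5,2.4,0,0,0,10,0.6],[0.5,2.7,0,0,0,0,0.6]]' 40
python3 -m handwheel '[[0,0,-30,0,0,0,0.6],[0,0,-30,0,0,0,0.6],[0,0,-20,0,0,0,0.6],[0,0,-10,0,0,0,0.6],[0,0,0,0,0,0,0.6],[0,0,0,0,0,0,0.6],[0,0,0,0,0,0,0.6],[0,0,0,0,0,0,0.6],[0,0,0,0,0,0,0.6],[0,0,0,0,0,0,0.6]]' 40
python3 - <<'E'
from h import *
c,im=snap("wrist","w11.png"); s=manip.sense(); T=s["tcp_pos"]; print(T,s["q"])
d=np.array([.19958,.97988]); n=np.array([d[1],-d[0]]); print('along',d@T[:2],'across',n@T[:2]-.47677)
R=cv2.Rodrigues(np.zeros(3))[0]; x,y,z,w=s["tool_rot"]; print('tool y', [2*(x*y-z*w),1-2*(x*x+z*z),2*(y*z+x*w)])
hsv=cv2.cvtColor(im,cv2.COLOR_RGB2HSV)
m=((hsv[...,1]>130)&(hsv[...,2]>60)&((hsv[...,0]<8)|(hsv[...,0]>172))).astype(np.uint8)
nn,l,st,ce=cv2.connectedComponentsWithStats(m)
for i in range(1,nn):
    if st[i,4]>200:
        p=onplane(c,ce[i],.099)[:2]; print('red',st[i],ce[i],'along',d@p,'across',n@p-.47677)
E
```

```text
t: 23.3
tcp_pos: [0.5158, 0.1448, 0.1796]
tool_rot: [0.1, 0.995, 0.0, -0.0]
force: [0.3, -0.3, -0.1]
finger_gap: 0.605
gripper_force: 0.0
t: 24.55
tcp_pos: [0.5158, 0.1437, 0.0898]
tool_rot: [0.1, 0.995, 0.0, 0.0]
force: [0.2, -0.2, 0.8]
finger_gap: 0.601
gripper_force: 0.0
[0.51570885 0.14373107 0.08975955] [ 6.29687539e-02  5.56545157e-01  1.75201678e+00 -2.36420571e-05
  8.32979704e-01 -1.30814903e+00]
along 0.24376437325944272 across -0.0001230620823823303
tool y [np.float64(0.19833868099925117), np.float64(0.9801335458018721), np.float64(-3.6506070834663245e-06)]
red [ 249  121   23  180 3637] [259.89909266 210.46274402] along 0.24517556200076604 across -0.005315363987112853
```

```bash
python3 -m handwheel '[[0.2,1,-20,0,0,0,0.6],[0,0,-20,0,0,0,0.6],[0,0,-12,0,0,0,0.6],[0,0,-6,0,0,0,0.6],[0,0,0,0,0,0,0],[0,0,0,0,0,0,0],[0,0,0,0,0,0,0],[0,0,0,0,0,0,0],[0,0,0,0,0,0,0],[0,0,0,0,0,0,0]]' 60
```

```text
t: 25.85
tcp_pos: [0.5164, 0.1448, 0.0323]
tool_rot: [0.1, 0.995, 0.0, 0.001]
force: [-0.4, 0.2, 5.5]
finger_gap: 0.131
gripper_force: 59.1
```

```bash
python3 -m handwheel '[[0,0,4,0,0,0,0],[0,0,4,0,0,0,0],[0,0,4,0,0,0,0],[0,0,1,0,0,0,0],[0,0,0,0,0,0,0],[0,0,0,0,0,0,0],[0,0,0,0,0,0,0],[0,0,0,0,0,0,0],[0,0,0,0,0,0,0],[0,0,0,0,0,0,0]]' 60
python3 -m handwheel '[[1,4.9,0,0,0,0,0],[1,4.9,0,0,0,0,0],[1,4.9,0,0,0,0,0],[1,4.9,0,0,0,0,0],[1,4.9,0,0,0,0,0],[1,4.9,0,0,0,0,0],[0,0,0,0,0,0,0],[0,0,0,0,0,0,0],[0,0,0,0,0,0,0],[0,0,0,0,0,0,0]]' 60
```

```text
t: 27.1
tcp_pos: [0.5162, 0.1448, 0.0448]
tool_rot: [0.1, 0.995, 0.0, 0.0]
force: [4.4, 0.4, -7.2]
finger_gap: 0.133
gripper_force: 58.3
t: 28.35
tcp_pos: [0.5222, 0.1743, 0.0448]
tool_rot: [0.1, 0.995, 0.0, 0.0]
force: [5.1, 0.0, -6.7]
finger_gap: 0.129
gripper_force: 58.5
```

```bash
python3 -m handwheel '[[0.6,2.94,0,0,0,0,0],[0.6,2.94,0,0,0,0,0],[0.6,2.94,0,0,0,0,0],[0.6,2.94,0,0,0,0,0],[0.6,2.94,0,0,0,0,0],[0.6,2.94,0,0,0,0,0],[0.6,2.94,0,0,0,0,0],[0,0,0,0,0,0,0],[0,0,0,0,0,0,0],[0,0,0,0,0,0,0]]' 60
python3 - <<'E'
from h import *
s=manip.sense(); T=s["tcp_pos"]; d=np.array([.19958,.97988]); print('along',d@T[:2],s["force"])
c,im=snap("wrist","w12.png")
t,a=snap("side","s12.png")
E
python3 -m handwheel '[[0.2,1,0,0,0,0,0],[0.2,1,0,0,0,0,0],[0.2,1,0,0,0,0,0],[0.2,1,0,0,0,0,0],[0,0,0,0,0,0,0],[0,0,0,0,0,0,0],[0,0,0,0,0,0,0],[0,0,0,0,0,0,0],[0,0,0,0,0,0,0],[0,0,0,0,0,0,0]]' 60
```

```text
t: 29.6
tcp_pos: [0.5261, 0.1939, 0.0447]
tool_rot: [0.1, 0.995, -0.001, -0.0]
force: [5.7, -1.9, -6.7]
finger_gap: 0.13
gripper_force: 58.6
along 0.29504573900539044 [ 5.71027123 -1.88745639 -6.67385641]
t: 30.95
tcp_pos: [0.5269, 0.1976, 0.0446]
tool_rot: [0.1, 0.995, -0.001, -0.0]
force: [5.4, -2.9, -6.5]
finger_gap: 0.128
gripper_force: 58.6
```

```bash
python3 -m handwheel '[[0.2,1,0,0,0,0,0],[0.2,1,0,0,0,0,0],[0.2,1,0,0,0,0,0],[0.2,1,0,0,0,0,0],[0,0,0,0,0,0,0],[0,0,0,0,0,0,0],[0,0,0,0,0,0,0],[0,0,0,0,0,0,0],[0,0,0,0,0,0,0],[0,0,0,0,0,0,0]]' 60
```

```text
t: 32.2
tcp_pos: [0.5277, 0.2016, 0.0446]
tool_rot: [0.099, 0.995, -0.001, -0.0]
force: [5.0, -3.1, -6.4]
finger_gap: 0.128
gripper_force: 58.6
```

```bash
python3 -m handwheel '[[0.2,1,0,0,0,0,0],[0.2,1,0,0,0,0,0],[0,0,0,0,0,0,0],[0,0,0,0,0,0,0],[0,0,0,0,0,0,0],[0,0,0,0,0,0,0],[0,0,0,0,0,0,0],[0,0,0,0,0,0,0],[0,0,0,0,0,0,0],[0,0,0,0,0,0,0]]' 60
```

```text
t: 33.45
tcp_pos: [0.5281, 0.2036, 0.0446]
tool_rot: [0.1, 0.995, -0.001, -0.0]
force: [5.0, -3.8, -6.4]
finger_gap: 0.128
gripper_force: 58.6
```

```bash
python3 -m handwheel '[[0.2,1,0,0,0,0,0],[0.1,0.5,0,0,0,0,0],[0,0,0,0,0,0,0],[0,0,0,0,0,0,0],[0,0,0,0,0,0,0],[0,0,0,0,0,0,0],[0,0,0,0,0,0,0],[0,0,0,0,0,0,0],[0,0,0,0,0,0,0],[0,0,0,0,0,0,0]]' 60
python3 - <<'E'
from h import *
s=manip.sense(); print(s["tcp_pos"],s["force"])
c,im=snap("wrist","w13.png"); T=s["tcp_pos"]; d=np.array([.19958,.97988]); n=np.array([d[1],-d[0]])
# expected pixel rows of tight state: lugs and cap features
hsv=cv2.cvtColor(im,cv2.COLOR_RGB2HSV)
m=((hsv[...,1]<40)&(hsv[...,2]>170)).astype(np.uint8)
nn,l,st,ce=cv2.connectedComponentsWithStats(m)
for i in range(1,nn):
    if st[i,4]>300: 
        p=onplane(c,ce[i],.064)[:2]; print(st[i],ce[i].round(),'along',(d@p).round(4),'across',(n@p-.47677).round(4))
E
```

```text
t: 34.7
tcp_pos: [0.5283, 0.2048, 0.0446]
tool_rot: [0.099, 0.995, -0.001, -0.0]
force: [5.8, -3.9, -7.1]
finger_gap: 0.132
gripper_force: 58.6
[0.52831091 0.20484715 0.04458872] [ 5.84826899 -3.91059089 -7.12104575]
[ 277  141  235    6 1231] [400. 143.] along 0.3771 across -0.0443
[ 398  153  114  126 9479] [458. 220.] along 0.413 across -0.0034
[307 156  61  23 767] [343. 166.] along 0.3495 across -0.0329
[ 303  197   98   59 3522] [355. 229.] along 0.3587 across 0.0015
[130 250  81   5 351] [172. 252.] along 0.2595 across 0.0151
```

```bash
python3 -m handwheel '[[0.2,1,0,0,0,0,0],[0.1,0.5,0,0,0,0,0],[0,0,0,0,0,0,0],[0,0,0,0,0,0,0],[0,0,0,0,0,0,0],[0,0,0,0,0,0,0],[0,0,0,0,0,0,0],[0,0,0,0,0,0,0],[0,0,0,0,0,0,0],[0,0,0,0,0,0,0]]' 60
python3 - <<'E'
from h import *
s=manip.sense(); print(s["tcp_pos"],s["force"])
c,im=snap("wrist","w14.png"); T=s["tcp_pos"]; d=np.array([.19958,.97988]); n=np.array([d[1],-d[0]]); print('along',d@T[:2])
g=cv2.cvtColor(im,cv2.COLOR_RGB2GRAY).astype(int)
p0=lambda a,z:proj(c,np.r_[d*a+n*.47677,z])
for a in(.3735,.4225): print('exp',a,p0(a,.064).round(1))
v=int(p0(.3735,.064)[1]); 
for vv in(v-6,v,v+6): print(vv,' '.join(map(str,g[vv,230:512:4])))
hsv=cv2.cvtColor(im,cv2.COLOR_RGB2HSV); mb=((abs(hsv[...,0].astype(int)-110)<14)&(hsv[...,1]>110)&(hsv[...,2]>50)).astype(np.uint8)
nn,l,st,ce=cv2.connectedComponentsWithStats(mb)
for i in range(1,nn):
    if st[i,4]>200:
        r=st[i][0]+st[i][2]; print('blue',st[i],'right edge along z53',(d@onplane(c,(r,ce[i][1]),.053)[:2]).round(4))
E
```

```text
t: 36.0
tcp_pos: [0.5286, 0.2063, 0.0446]
tool_rot: [0.099, 0.995, -0.001, -0.0]
force: [5.2, -3.8, -6.2]
finger_gap: 0.125
gripper_force: 58.6
[0.52861779 0.20633743 0.04458259] [ 5.17213073 -3.76243263 -6.16028581]
along 0.30768745705972483
exp 0.3735 [380.6 226.3]
exp 0.4225 [472.5 226.5]
220 57 62 89 93 61 66 68 67 69 68 64 81 91 60 53 67 90 93 133 233 213 101 228 214 91 76 111 233 235 235 235 235 189 137 138 137 176 235 235 234 235 234 113 233 234 235 234 234 234 234 233 234 233 221 134 133 134 134 133 133 132 165 232 231 231 231 230 230 230 229 229
226 57 90 90 90 62 68 68 68 68 68 64 58 91 91 77 68 91 94 101 228 233 225 233 233 233 78 144 234 233 234 234 217 137 137 138 137 137 229 235 235 234 234 162 234 234 234 234 234 233 233 234 233 233 146 134 133 134 133 133 132 132 160 231 230 230 231 230 230 230 230 230
232 66 90 91 78 60 66 67 67 68 68 63 49 90 90 88 70 91 93 110 145 227 232 232 233 233 226 146 233 233 234 234 229 138 136 138 136 151 234 234 233 234 230 187 234 234 234 233 233 234 232 233 233 232 159 133 133 133 131 134 132 133 229 231 230 231 230 230 229 229 229 226
blue [ 225  146   18   89 1216] right edge along z53 0.2998
blue [ 275  146   30   92 2100] right edge along z53 0.334
```

Both hubs sit about 7 mm short of the packed positions: the last cap at 0.3655 along the row and the middle at 0.4157. So about 7 mm of push remains.

```bash
python3 -m handwheel '[[0.2,1,0,0,0,0,0],[0.2,1,0,0,0,0,0],[0.2,1,0,0,0,0,0],[0.2,1,0,0,0,0,0],[0,0,0,0,0,0,0],[0,0,0,0,0,0,0],[0,0,0,0,0,0,0],[0,0,0,0,0,0,0],[0,0,0,0,0,0,0],[0,0,0,0,0,0,0]]' 60
python3 -m handwheel '[[0.2,1,0,0,0,0,0],[0.1,0.5,0,0,0,0,0],[0,0,0,0,0,0,0],[0,0,0,0,0,0,0],[0,0,0,0,0,0,0],[0,0,0,0,0,0,0],[0,0,0,0,0,0,0],[0,0,0,0,0,0,0],[0,0,0,0,0,0,0],[0,0,0,0,0,0,0]]' 60
```

```text
t: 37.3
tcp_pos: [0.5294, 0.2103, 0.0446]
tool_rot: [0.099, 0.995, -0.001, -0.0]
force: [5.0, -3.8, -6.0]
finger_gap: 0.127
gripper_force: 58.6
t: 38.55
tcp_pos: [0.5297, 0.2116, 0.0445]
tool_rot: [0.099, 0.995, -0.001, -0.0]
force: [5.2, -4.2, -6.1]
finger_gap: 0.127
gripper_force: 58.6
```

```bash
python3 -m handwheel '[[0.2,1,0,0,0,0,0],[0.1,0.5,0,0,0,0,0],[0,0,0,0,0,0,0],[0,0,0,0,0,0,0],[0,0,0,0,0,0,0],[0,0,0,0,0,0,0],[0,0,0,0,0,0,0],[0,0,0,0,0,0,0],[0,0,0,0,0,0,0],[0,0,0,0,0,0,0]]' 60
```

```text
t: 39.8
tcp_pos: [0.5297, 0.212, 0.0444]
tool_rot: [0.099, 0.995, -0.002, -0.001]
force: [4.8, -7.7, -6.3]
finger_gap: 0.129
gripper_force: 58.7
```

```bash
python3 -m handwheel '[[0.2,1,0,0,0,0,0],[0,0,0,0,0,0,0],[0,0,0,0,0,0,0],[0,0,0,0,0,0,0],[0,0,0,0,0,0,0],[0,0,0,0,0,0,0],[0,0,0,0,0,0,0],[0,0,0,0,0,0,0],[0,0,0,0,0,0,0],[0,0,0,0,0,0,0]]' 60
cat > m.py <<'E'
from h import *
s=manip.sense(); print(s["tcp_pos"],s["force"])
c,im=snap("wrist","w15.png"); T=s["tcp_pos"]; d=np.array([.19958,.97988]); n=np.array([d[1],-d[0]])
g=cv2.cvtColor(im,cv2.COLOR_RGB2GRAY).astype(int)
al=lambda u,v,z:(d@onplane(c,(u,v),z)[:2]).round(4)
p0=lambda a,z:proj(c,np.r_[d*a+n*.47677,z]); v=int(p0(.3735,.064)[1])
r=np.median(g[v-3:v+4],0); print(v,' '.join(map(str,r[230::4].astype(int))))
m=((abs(r-136)<12)).astype(np.uint8); 
e=np.flatnonzero(np.diff(np.r_[0,m,0])); 
for a,b in zip(e[::2],e[1::2]):
    if b-a>8: print('hub',a,b,'along',al((a+b-1)/2,v,.064))
E
python3 m.py
```

```text
t: 41.05
tcp_pos: [0.5297, 0.2122, 0.0443]
tool_rot: [0.099, 0.995, -0.003, -0.001]
force: [5.3, -10.4, -6.1]
finger_gap: 0.128
gripper_force: 58.7
[0.52972525 0.2122281  0.04431984] [  5.28807566 -10.41204812  -6.08789643]
226 58 89 91 84 62 67 68 68 68 67 63 49 91 90 77 70 91 94 112 231 231 215 233 233 230 90 163 234 234 234 234 217 137 137 137 137 138 232 234 234 234 234 167 234 234 234 234 233 233 233 233 233 233 146 134 134 134 133 133 133 133 148 231 231 231 230 230 230 230 229 229
hub 102 209 along 0.2592
hub 356 376 along 0.3713
hub 442 474 along 0.4201
```

The row is tight: pitch 48.8 mm, the push stalled at 10 N, and the cap centres are at rack y +49 and 0. I'll ease the push, lower partway and let the bar go.

```bash
python3 -m handwheel '[[-0.4,-1.8,0,0,0,0,0],[0,0,-2,0,0,0,0],[0,0,0,0,0,0,0],[0,0,0,0,0,0,0.5],[0,0,0,0,0,0,0.5],[0,0,0,0,0,0,0.5],[0,0,0,0,0,0,0.5],[0,0,0,0,0,0,0.5],[0,0,0,0,0,0,0.5],[0,0,0,0,0,0,0.5]]' 60
python3 m.py
python3 -m handwheel '[[0,0,20,0,0,0,0.5],[0,0,40,0,0,0,0.5],[0,0,40,0,0,0,0.5],[0,0,30,0,0,0,0.5],[0,0,0,0,0,0,0.5],[0,0,0,0,0,0,0.5],[0,0,0,0,0,0,0.5],[0,0,0,0,0,0,0.5],[0,0,0,0,0,0,0.5],[0,0,0,0,0,0,0.5]]' 60
python3 - <<'E'
from h import *
s=manip.sense(); c,im=snap("wrist","w16.png"); d=np.array([.19958,.97988]); n=np.array([d[1],-d[0]])
hsv=cv2.cvtColor(im,cv2.COLOR_RGB2HSV)
m=((hsv[...,1]>130)&(hsv[...,2]>60)&((hsv[...,0]<8)|(hsv[...,0]>172))).astype(np.uint8)
nn,l,st,ce=cv2.connectedComponentsWithStats(m)
for i in range(1,nn):
    if st[i,4]>200:
        r=cv2.minAreaRect(cv2.findContours((l==i).astype(np.uint8),0,1)[0][0]); q=cv2.boxPoints(r)
        for z in(.099,.112): b=np.array([onplane(c,p,z)[:2] for p in q]); print(st[i],z,'along',(d@b.mean(0)).round(4),'across',(n@b.mean(0)-.47677).round(4),'len(108 at right z)',max(np.linalg.norm(b[0]-b[1]),np.linalg.norm(b[1]-b[2])).round(4))
E
```

```text
t: 42.35
tcp_pos: [0.5299, 0.2139, 0.0427]
tool_rot: [0.1, 0.995, -0.0, -0.0]
force: [0.7, 0.3, 0.5]
finger_gap: 0.499
gripper_force: 0.0
[0.52987991 0.2139321  0.04267229] [0.74977036 0.28802369 0.54618478]
228 59 61 61 67 68 68 68 66 61 94 93 59 58 46 58 86 91 143 196 119 40 90 91 145 151 115 233 234 234 234 231 137 137 137 137 137 204 234 234 234 234 171 233 234 234 234 234 233 233 233 233 233 208 134 134 133 133 133 132 132 133 228 231 231 230 230 230 230 230 229 229
hub 98 196 along 0.2569
hub 353 373 along 0.371
hub 440 472 along 0.4201
t: 43.65
tcp_pos: [0.5298, 0.2139, 0.1724]
tool_rot: [0.1, 0.995, -0.0, -0.0]
force: [0.5, 0.4, -0.5]
finger_gap: 0.498
gripper_force: 0.0
[ 247  114   16  130 1771] 0.099 along 0.3126 across -0.0008 len(108 at right z) 0.1073
[ 247  114   16  130 1771] 0.112 along 0.3128 across -0.0041 len(108 at right z) 0.1019
[470 301  31  19 286] 0.099 along 0.5229 across 0.1164 len(108 at right z) 0.0342
[470 301  31  19 286] 0.112 along 0.5124 across 0.1071 len(108 at right z) 0.0325
```

```bash
python3 - <<'E'
from h import *
c,im=snap("side","s17.png"); d=np.array([.19958,.97988]); n=np.array([d[1],-d[0]])
for f,a in(("side0.png",.245),("s17.png",.3126)):
    i=cv2.imread("pics/"+f); h=cv2.cvtColor(i,cv2.COLOR_BGR2HSV)
    m=((h[...,1]>150)&(h[...,2]>90)&((h[...,0]<8)|(h[...,0]>172))).astype(np.uint8); m[:120]=0;m[165:]=0;m[:,:215]=0;m[:,262:]=0
    M=cv2.moments(m,True); print(f,M['m00'],M['m10']/M['m00'],M['m01']/M['m00'],[proj(c,np.r_[d*a+n*.47677,z]).round(1) for z in(.092,.101)])
E
```

```text
side0.png 87.0 239.57471264367817 144.11494252873564 [array([239.1, 143.5]), array([239.1, 141.6])]
s17.png 77.0 238.57142857142858 135.62337662337663 [array([238. , 135.1]), array([238. , 133.2])]
```

The bar is down, with the same offset in the side view as at the start when it was known to be down. The caps are tight and the gripper is clear, so I'm handing in.

```bash
python3 -c "from station import manip; print(manip.sign_off())"
```

```text
the job is handed in; nothing more can be done
None
```

I handed the job in at about 44 s: the three caps are packed tight with up and down alternating, the stop is at about 0.07 with the red bar down in its notch, and I saw no sign that the arm touched the glassware.

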